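# Clamp the gel cassette in the leaning casting stand

### The arm

A 6-joint arm with a two-finger parallel gripper is mounted at the origin on the work surface. World frame = base frame: x ahead of the robot, y to its left, z up, the work surface at z = 0. Lengths are in m, angles in rad, forces in N, time in s.
With the tool pointing down it reaches from about 0.25 to 0.775 m from the base axis. Payload 4 kg.
Tool frame: the origin (TCP) lies on the centre line of the jaws, within the pads' length; the fingertips stand 17 mm ahead of it and the grasp point (between the pads) lies 2 mm behind it; z points along the fingers, y is the line along which they close (so a half turn about z gives the same grasp; the last joint's range is limited). The gripper opens to 94 mm and grips with 3 to 60 N. Pads are 16 mm wide; open, the fingers measure 119 mm over their backs; the gripper's body (75 mm by 177 mm) begins 78 mm behind the grasp point.
Start: joints at [-1.244, 0.087, 1.371, -0, 1.684, -0.103], TCP at [0.229, -0.5, 0.223] pointing down, gripper open.
Joint ranges: [-3.1, 3.1], [-0.76, 2.03], [0.27, 2.55], [-1.08, 4.22], [0.17, 2.65], [-2.57, 2.57]. Speed limits (rad/s): [2.79, 2.79, 3.14, 3.14, 3.14, 3.14].

### API

Orientations are given as [roll, pitch, yaw] about the fixed x, y, z axes, in that order (R = Rz(yaw) Ry(pitch) Rx(roll)).
In Python, from bench import robot gives the robot as it stands.
- The arm moves only by the tool servo_tool, never from a script. Its argument "plan" is a list of rows, each a list of 7 numbers: the shift along the tool's x, y, z normalised to -1 to 1, where 1 is 0.1 m, then the turn, a rotation vector about the tool's x, y, z normalised to -1 to 1, where 1 is pi/2 rad, then the finger opening in mm, from 0 to 94. In form: [[x, y, z, ax, ay, az, gripper], ...]. A call has 1 to 12 rows; each row is the pose to reach, as a shift and turn from the pose commanded when the call began, along the tool's axes at that moment; what a row does not reach only later rows make up. A row lasts 1/12 s, in which the tool goes at most 41.7 mm and 7.16 degrees, less where a joint would pass 70% of its speed; a pose out of reach is approached as far as the arm can. A call with a number of a shift or a turn outside -1 to 1 is refused whole. A call with a gripper value outside its range is refused whole. The fingers move at their own pace and stop on an object; the grip force is fixed at half the most. Time passes only in rows, so rows that repeat a pose let the fingers close. It gives the time, the measured TCP pose, the force, the opening and the grip force at its end, in the units of the state.
- robot.get_obs(): the state, without advancing time (a new reading comes with each control period).
- robot.snapshot(name): name is "side" or "top"; returns the picture (384x512x3 uint8, red, green, blue); there is no depth.
- robot.camera_params(name): a dict with "camera_matrix" (3x3 intrinsics, pixels), "rvec" (rotation vector, rad) and "tvec" (3), from world to camera coordinates, as OpenCV has them. Camera axes: x right, y down, z forward; pixel columns grow to the right and rows downward; lengths in m; the calibration is good to about 2 mm. A picture is of the moment at which its call begins. camera_params takes no time and is no camera call.
- robot.close_job(): hands the job in; it is judged then, once.
Trained networks look in the newest picture that a camera, given by its name, has taken for a name from the list of things; names that differ only in an ending like _2 or _b are one class to them, and where a whole thing is asked for, a point or a joint stands for the part that bears it (a point fixed in the world has none). Each returns a list of dicts, best first, with "conf" (0 to 1); they miss things now and then, are a little off and sometimes report something else, mostly with a low value. They report only what shows in the picture. A call takes as long as a camera call. They do not tell look-alikes from the thing itself.
- robot.find_in(thing, camera): "extent" ([centre column, centre row, width, height] in pixels, round what is visible of it).
The state is a dict: "time": time; "joint_positions": joint angles; "qvel": joint speeds; "joint_torque": joint torques, N m; "tool_pos": TCP position; "ee_rot": TCP orientation; "wrist_force": force on the tool from outside, world axes, zero at the start; "wrist_torque": the same for the moment, N m; "width": finger opening in m; "finger_force": force on a finger pad.
Only numpy, scipy, OpenCV 4.12 (cv2) and the standard library are available. Lean on these libraries where they do the work, as an engineer would, in place of code of your own. Each camera call takes 0.05 s, during which the arm holds its last target. There are 200 camera calls.

### The job

Clamp the glass gel cassette in its leaning casting stand: swing the clamp arm in over the cassette until it meets its stop, then screw the knob down clockwise until the sprung foot just bears on the glass, and give it a quarter turn more from there so that it is held firmly but not overtightened. Let go of the knob, leave the cassette where it lies, and do not shove the bottles, the tip box or the beaker about.

Things in the scene. Friction and masses are not known exactly. Their poses are not given: they have to be found in the camera images.
- stand: Leaning casting stand (fixed), grey and white, 230 x 170 mm; origin under it on the bench, x towards its high far end. Its white bed, 150 mm wide, leans 30 degrees and rises away from the robot; clamp screw and swing axis stand square to the bed, so they lean 30 degrees from vertical, tops towards the robot. Nothing stands over the knob.
- clamp_head: Aluminium clamp arm, 30 mm wide, 14 mm thick, swinging on a 32 mm steel post at the high end of the stand. Origin on the swing axis, level with the bed surface; z is the swing axis (out of the bed); -x points along the arm to the screw, whose axis is parallel to z at x = -105 mm, y = 0. Arm top at z = 72 mm, underside 58 mm. Carries screw, knob and foot.
- swing_arm (a joint): Swing of the arm, rad: 0 = at its stop, screw over the middle of the cassette; positive = swung out, anticlockwise looking down onto the bed (limit 1.2, starts at 0.45 to 0.9). Stiff: stays where left, takes about 6 N at the knob. The knob travels round with the arm: a gripper that holds the knob must turn by the same angle as the arm, or it turns the screw.
- knob_grip (a point): Centre of the black round knob on top of the screw, 48 mm diameter, 24 mm high, free all round; z is the screw axis, out of the bed. Clockwise (looking down onto the bed) lowers knob, stem and foot together by 6 mm per rad (38 mm per turn, a steep thread). Its centre is at z = 142 mm of clamp_head when fully up, 94 mm when fully down; starts 1 to 7 mm below the top.
- screw_boss (a point): Where the screw (15 mm stem) leaves the top of the arm. The thread holds itself and takes about 0.27 N m to turn. The round rubber foot below, 38 mm across, is sprung: once it bears, turning takes 0.03 N m more at once (5 N preload), then 0.012 N m more per mm of travel (2 N/mm, up to 24 mm). Each N of push on the knob down the screw takes 0.006 N m off.
- foot_place (a point): The point of the bed under the screw when the arm is in. The foot is screwed onto the stem by an amount that varies by 14 mm from time to time and is not measured: it meets the 12 mm cassette after the knob has come down somewhere from 12 to 26 mm below its top position. This has to be felt or seen.
- cassette: Gel cassette, two glass plates in a grey frame: 100 mm up the slope, 120 mm wide, 12 mm thick, 0.3 kg, lying loose on the leaning white bed against the ledge at its foot. Origin at the middle of its underside, z square to the bed.
- reagent_bottle_mid (a point): Centre of a clear glass bottle, 66 mm diameter, 150 mm tall, standing beside the stand: leave alone.
- amber_bottle_mid (a point): Centre of a brown glass bottle, 60 mm diameter, 130 mm tall, standing beside the stand: leave alone.
- tip_box_mid (a point): Centre of a pipette tip box, 122 x 85 x 73 mm: leave alone.
- beaker_mid (a point): Centre of a glass beaker, 70 mm diameter, 90 mm tall: leave alone.
Not all that is in view belongs to the job. Several things have the shape of the cassette; the one meant has the colours described above.

How it is judged:
By the outcome, as a careful person would: the job done as asked, in the order asked, and still so for the second after the job is handed in, with the robot touching nothing.
It also fails if it takes over 72 s, if anything falls off the work surface, if the arm or the gripper's body presses on something with over 40 N, if the wrist force passes 120 N, or if a joint passes its speed limit or range.

## Working session

There is one attempt and no reset: what is moved stays moved. The work goes in short steps, Python scripts to look and compute and a tool call to move; the robot and the scene stay as the last step left them, time stands still between calls to the robot, and variables do not carry over. Pictures are saved under pics/ and viewed, at most 10 in all, crops included, and the job is handed in when it is done.

Besides the shell and the picture viewer there is one more tool, called after ">>>" in YAML: its name, and indented under it one key for each argument. servo_tool: Moves the arm, as the interface text tells. Scaled input: -1 to 1 covers 0.1 m each way for a shift and pi/2 rad each way for a turn. Its arguments: {"type":"object","properties":{"plan":{"type":"array","items":{"type":"array","items":{"type":"number"}}}},"required":["plan"]}

```bash
mkdir -p pics; ls; python3 - <<'E'
from bench import robot
import cv2,numpy as np
for c in ["side","top"]:
    im=robot.snapshot(c); cv2.imwrite(f"pics/{c}0.png",im[:,:,::-1])
    p=robot.camera_params(c); R=cv2.Rodrigues(np.array(p["rvec"]))[0]
    print(c,p["camera_matrix"],"pos",-R.T@np.array(p["tvec"]).ravel(),"fwd",R[2])
    for t in ["stand","clamp_head","knob_grip","cassette","screw_boss","beaker_mid","amber_bottle_mid","reagent_bottle_mid","tip_box_mid"]:
        print(t,[(np.round(d["extent"]).tolist(),round(d["conf"],2)) for d in robot.find_in(t,c)][:3])
print(robot.get_obs())
E
```

```text
pics
side [[493.18729482   0.         259.85869961]
 [  0.         493.18729482 196.27673065]
 [  0.           0.           1.        ]] pos [0.36771253 1.1355268  0.940377  ] fwd [ 0.14616244 -0.80308748 -0.5776565 ]
stand [([226.0, 217.0, 86.0, 109.0], 0.55)]
clamp_head [([276.0, 344.0, 50.0, 74.0], 0.68), ([240.0, 182.0, 54.0, 44.0], 0.6)]
knob_grip [([258.0, 170.0, 19.0, 16.0], 0.81), ([306.0, 152.0, 18.0, 30.0], 0.2)]
cassette [([199.0, 339.0, 58.0, 46.0], 0.81), ([315.0, 295.0, 52.0, 40.0], 0.75), ([235.0, 225.0, 40.0, 46.0], 0.64)]
screw_boss [([237.0, 182.0, 54.0, 41.0], 0.79), ([227.0, 215.0, 90.0, 112.0], 0.2)]
beaker_mid [([308.0, 150.0, 18.0, 34.0], 0.84), ([258.0, 171.0, 21.0, 15.0], 0.56), ([251.0, 193.0, 16.0, 38.0], 0.24)]
amber_bottle_mid [([239.0, 277.0, 26.0, 46.0], 0.69)]
reagent_bottle_mid [([250.0, 189.0, 21.0, 47.0], 0.89)]
tip_box_mid [([278.0, 343.0, 54.0, 75.0], 0.94)]
top [[492.97561484   0.         258.79028057]
 [  0.         492.97561484 200.66871266]
 [  0.           0.           1.        ]] pos [0.46870214 0.02058783 1.46809346] fwd [ 0.0693138  -0.00
[... 654 characters left out ...]
joint_positions': array([-1.24408370e+00,  8.71911092e-02,  1.37065898e+00, -2.46638260e-05,
        1.68360349e+00, -1.03091137e-01]), 'qvel': array([ 4.53479553e-04,  3.98466949e-04, -1.77149056e-04,  3.85432277e-05,
        1.61394824e-03, -1.30686428e-04]), 'joint_torque': array([ 1.26389517e-03, -3.40047705e+01, -3.02606034e+01,  7.18569872e-02,
        2.37352116e-02, -2.21868646e-05]), 'tool_pos': array([ 0.22918317, -0.50000771,  0.22253158]), 'ee_rot': array([3.14145683e+00, 3.86890068e-05, 4.29800984e-01]), 'wrist_force': array([-0.85671841, -1.26812813, -0.13123776]), 'wrist_torque': array([ 0.02426836,  0.00076887, -0.01235586]), 'finger_force': 0.0, 'width': 0.09424177147475142}
```

```bash
python3 -c "
import cv2,numpy as np
a=cv2.imread('pics/side0.png');b=cv2.imread('pics/top0.png')
for n,i in(('side0b',a),('top0b',b)): cv2.imwrite(f'pics/{n}.png',cv2.resize(i,(800,600),interpolation=cv2.INTER_CUBIC))"
```

```text
(no output)
```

View pics/side0b.png

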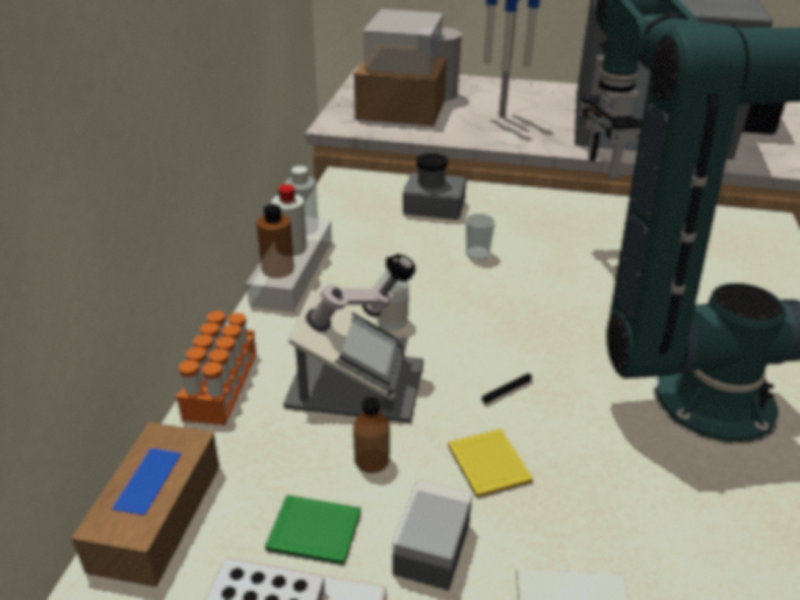

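View pics/top0b.png

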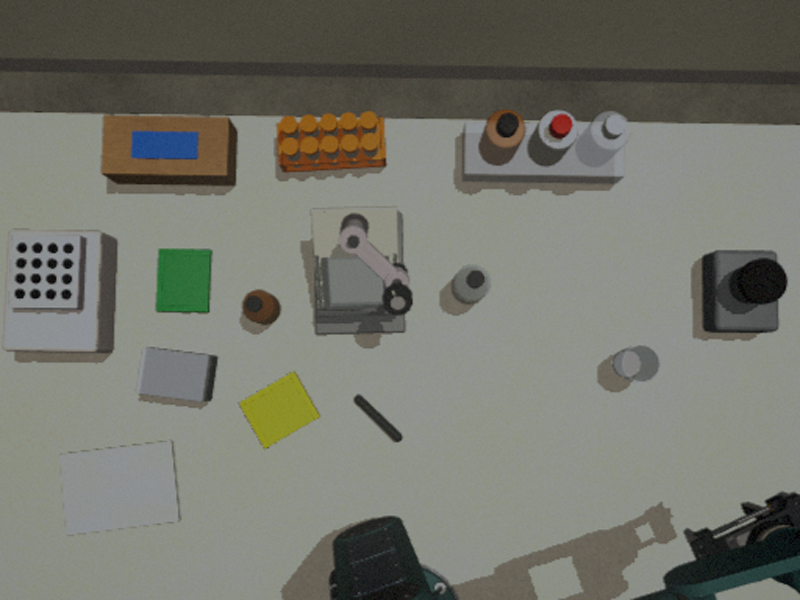

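The stand is at top (231,174) and side (226,217), 512x384 pixels. The cassette candidates in the top view are grey on the bed (225,182), green (118,179) and yellow (176,262). Only the first is glass and grey on the white bed, so I'm enlarging it to confirm.

```bash
python3 -c "
import cv2,numpy as np
a=cv2.imread('pics/top0.png')[125:225,190:270];b=cv2.imread('pics/side0.png')[155:275,175:275]
f=lambda i,s:cv2.convertScaleAbs(cv2.resize(i,None,fx=s,fy=s,interpolation=cv2.INTER_CUBIC),alpha=1.2)
cv2.imwrite('pics/c1.png',f(a,6)); cv2.imwrite('pics/c2.png',f(b,5))"
```

```text
(no output)
```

View pics/c1.png

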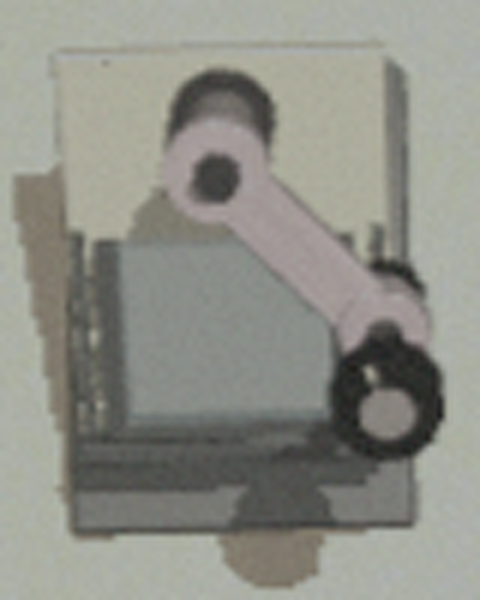

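View pics/c2.png

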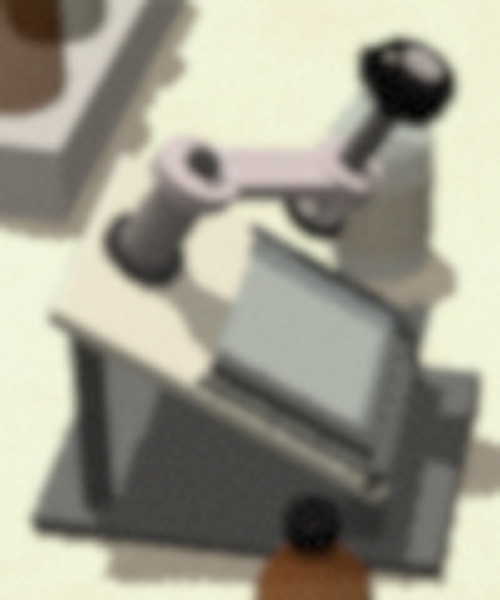

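The crop confirms it: the grey-framed glass lies on the white bed. The arm hub is at top (225.8,154.7) and the knob at top (254.5,191.3), side (256,171). Next I fit the stand model to these.

```bash
cat > h.py <<'E'
from bench import robot
import cv2,numpy as np
from scipy.optimize import least_squares
from scipy.spatial.transform import Rotation as Ro
def proj(c,P):
    p=robot.camera_params(c)
    return cv2.projectPoints(np.array(P,float).reshape(-1,3),np.array(p["rvec"]),np.array(p["tvec"]),np.array(p["camera_matrix"]),None)[0].reshape(-1,2)
def frame(q): # clamp frame at swing 0 and origin; q=[Ox,Oy,Oz,yaw]
    R=Ro.from_euler('z',q[3]).as_matrix()@Ro.from_euler('y',-np.pi/6).as_matrix()
    return R,np.array(q[:3])
def loc(q,p): R,O=frame(q); return O+R@np.array(p)
def screw(q,phi,z): return loc(q,[-.105*np.cos(phi),-.105*np.sin(phi),z])
E
python3 - <<'E'
from h import *
T=lambda u,v:(190+u/6,125+v/6); S=lambda u,v:(175+u/5,155+v/5)
def pts(q):
    O=q[:4];phi,h,s1,s2,off=q[4:9]
    R=Ro.from_euler('z',q[3]).as_matrix(); C=np.array([q[0],q[1],0])+R@np.array([off,0,0])
    base=lambda a,b,z=0:C+R@np.array([a,b,z])
    ktop=screw(O,phi,h+.012)
    return [("top",loc(O,[0,0,.072]),T(215,178)),("side",loc(O,[0,0,.072]),S(203,160)),
     ("top",ktop,T(388,413)),("top",screw(O,phi,h),T(387,398)),("side",screw(O,phi,h),S(405,80)),
     ("top",screw(O,phi,.072),T(385,320)),("side",screw(O,phi,.072),S(352,178)),
     ("top",loc(O,[s1,.075,0]),T(57,50)),("top",loc(O,[s1,-.075,0]),T(387,45)),("side",loc(O,[s1,.075,0]),S(52,315)),
     ("side",loc(O,[s2,.075,0]),S(378,493)),
     ("side",base(.115,.085),S(38,528)),("side",base(-.115,.085),S(438,577)),("top",base(-.115,.085,.01),T(72,530)),("top",base(-.115,-.085,.01),T(413,525))]
def res(q): return np.concatenate([proj(c,P)[0]-m for c,P,m in pts(q)])
r=least_squares(res,[.6,.08,.1,0,.6,.138,.04,-.17,-.05],loss='soft_l1')
print(np.round(r.x,4)); 
for c,P,m in pts(r.x): print(c,np.round(P,3),np.round(proj(c,P)[0]-m,1))
print(r.cost)
E
```

```text
[ 0.7144  0.0955  0.1345  0.0341  0.7452  0.1425  0.0319 -0.1679 -0.0672]
top [0.678 0.094 0.197] [ 0.6 -1. ]
side [0.678 0.094 0.197] [-0.5  2. ]
top [0.573 0.019 0.23 ] [ 0.  -0.4]
top [0.579 0.02  0.219] [0.1 0.1]
side [0.579 0.02  0.219] [1.4 0.5]
top [0.614 0.021 0.158] [0.1 2. ]
side [0.614 0.021 0.158] [-0.6 -2. ]
top [0.739 0.171 0.15 ] [-0.3  0.3]
top [0.745 0.021 0.15 ] [0.3 0.1]
side [0.739 0.171 0.15 ] [-0.1 -0.8]
side [0.567 0.165 0.051] [-0.1  0.1]
side [0.759 0.182 0.   ] [-1.5  1. ]
side [0.529 0.174 0.   ] [0.6 1.3]
top [0.529 0.174 0.01 ] [-0.1  0.2]
top [0.535 0.004 0.01 ] [ 0.6 -0.1]
8.111155137642292
```

```bash
cat >> h.py <<'E'
Q=[.7144,.0955,.1345,.0341]
def Rtool(q,phi,extra=0): # extra = turn about tool z (clockwise seen from above)
    R,_=frame(q)
    return R@Ro.from_euler('z',phi).as_matrix()@np.diag([-1.,1,-1])@Ro.from_euler('z',extra).as_matrix()
def now():
    o=robot.get_obs(); return np.array(o["tool_pos"]),Ro.from_euler('xyz',o["ee_rot"]).as_matrix(),o
def inc(p0,R0,p1,R1):
    return np.round(np.r_[R0.T@(np.array(p1)-p0)/.1,Ro.from_matrix(R0.T@R1).as_rotvec()/(np.pi/2)],3).tolist()
E
python3 - <<'E'
from h import *
p0,R0,o=now()
phi=.745; n=frame(Q)[0][:,2]
p1=screw(Q,phi,.14)+.08*n; R1=Rtool(Q,phi,.25)
e=Ro.from_matrix(R1).as_euler('zyx'); print("target",p1,"euler zyx",e)
# interpolate: yaw-down part then tilt (tilt vector fixed in world)
Rdown=lambda y:Ro.from_euler('xyz',[np.pi,0,y]).as_matrix()
tilt=Ro.from_rotvec(np.cross([0,0,-1],-n)/np.linalg.norm(np.cross([0,0,-1],-n))*np.pi/6)
Rd=tilt.inv().as_matrix()@R1; y1=np.arctan2(Rd[1,0],Rd[0,0])%(2*np.pi); print("yaw",y1)
N=7;p,R=p0,R0
for k in range(1,N+1):
    s=k/N; q=p0+s*(p1-p0); q[2]=min(.36,p0[2]+.09*k) if k<N else p1[2]
    Rk=(Ro.from_rotvec(tilt.as_rotvec()*s)).as_matrix()@Rdown(.43+s*(y1-.43))
    print(k,np.round(q,3),inc(p,R,q,Rk)); p,R=q,Rk
E
```

```text
target [0.54008631 0.01832515 0.28643347] euler zyx [ 2.60722245  0.52326317 -3.12191137]
yaw 3.670692653589793
1 [ 0.274 -0.426  0.313] [0.712, -0.488, -0.9, -0.028, 0.039, -0.295]
2 [ 0.318 -0.352  0.36 ] [0.878, -0.093, -0.438, -0.043, 0.022, -0.295]
3 [ 0.362 -0.278  0.36 ] [0.817, 0.271, 0.07, -0.048, 0.001, -0.295]
4 [ 0.407 -0.204  0.36 ] [0.611, 0.601, 0.104, -0.043, -0.021, -0.295]
5 [ 0.451 -0.13   0.36 ] [0.284, 0.804, 0.138, -0.03, -0.038, -0.295]
6 [ 0.496 -0.056  0.36 ] [-0.094, 0.841, 0.171, -0.01, -0.047, -0.295]
7 [0.54  0.018 0.286] [-0.127, 0.721, 0.866, 0.013, -0.046, -0.295]
```

>>> servo_tool:
  plan:
    - [0.71,-0.49,-0.9,-0.03,0.04,-0.295,94]
    - [0.71,-0.49,-0.9,-0.03,0.04,-0.295,94]
    - [0.71,-0.49,-0.9,-0.03,0.04,-0.295,94]
    - [0.71,-0.49,-0.9,-0.03,0.04,-0.295,94]
    - [0.71,-0.49,-0.9,-0.03,0.04,-0.295,94]

```text
time: 1.42
tool_pos: [0.2739, -0.4257, 0.316]
ee_rot: [3.076, -0.047, 0.898]
wrist_force: [0.3, 1.0, -0.9]
width: 0.0936
finger_force: 0.0
```

>>> servo_tool:
  plan:
    - [0.88,-0.09,-0.44,-0.04,0.02,-0.295,94]
    - [0.88,-0.09,-0.44,-0.04,0.02,-0.295,94]
    - [0.88,-0.09,-0.44,-0.04,0.02,-0.295,94]
    - [0.88,-0.09,-0.44,-0.04,0.02,-0.295,94]
    - [0.88,-0.09,-0.44,-0.04,0.02,-0.295,94]

```text
time: 1.83
tool_pos: [0.3177, -0.3515, 0.3599]
ee_rot: [2.998, -0.034, 1.359]
wrist_force: [-0.5, -0.5, -0.5]
width: 0.094
finger_force: 0.0
```

>>> servo_tool:
  plan:
    - [0.82,0.27,0.07,-0.05,0,-0.295,94]
    - [0.82,0.27,0.07,-0.05,0,-0.295,94]
    - [0.82,0.27,0.07,-0.05,0,-0.295,94]
    - [0.82,0.27,0.07,-0.05,0,-0.295,94]
    - [0.82,0.27,0.07,-0.05,0,-0.295,94]

```text
time: 2.25
tool_pos: [0.3618, -0.2772, 0.3581]
ee_rot: [2.924, 0.048, 1.812]
wrist_force: [0.1, -0.0, -1.2]
width: 0.094
finger_force: 0.0
```

>>> servo_tool:
  plan:
    - [0.61,0.6,0.1,-0.04,-0.02,-0.295,94]
    - [0.61,0.6,0.1,-0.04,-0.02,-0.295,94]
    - [0.61,0.6,0.1,-0.04,-0.02,-0.295,94]
    - [0.61,0.6,0.1,-0.04,-0.02,-0.295,94]
    - [0.61,0.6,0.1,-0.04,-0.02,-0.295,94]

```text
time: 2.67
tool_pos: [0.4061, -0.2034, 0.3586]
ee_rot: [2.913, 0.184, 2.259]
wrist_force: [-0.1, -0.6, 0.7]
width: 0.0939
finger_force: 0.0
```

>>> servo_tool:
  plan:
    - [0.28,0.8,0.14,-0.03,-0.04,-0.295,94]
    - [0.28,0.8,0.14,-0.03,-0.04,-0.295,94]
    - [0.28,0.8,0.14,-0.03,-0.04,-0.295,94]
    - [0.28,0.8,0.14,-0.03,-0.04,-0.295,94]
    - [0.28,0.8,0.14,-0.03,-0.04,-0.295,94]

```text
time: 3.08
tool_pos: [0.4505, -0.1299, 0.358]
ee_rot: [2.985, 0.337, 2.717]
wrist_force: [-0.0, -0.3, 0.6]
width: 0.094
finger_force: 0.0
```

```bash
python3 - <<'E'
from h import *
p,R,o=now(); n=frame(Q)[0][:,2]; print(o["time"],p,o["joint_positions"])
print(inc(p,R,screw(Q,.745,.14)+.08*n,Rtool(Q,.745,.25)))
E
```

```text
3.0833 [ 0.45053522 -0.12988968  0.35802472] [-0.54122112 -0.34165483  1.52941203  0.19398266  1.63489467 -1.66988499]
[0.044, 1.583, 1.002, -0.0, -0.101, -0.588]
```

>>> servo_tool:
  plan:
    - [-0.09,0.84,0.17,-0.01,-0.05,-0.295,94]
    - [-0.09,0.84,0.17,-0.01,-0.05,-0.295,94]
    - [-0.09,0.84,0.17,-0.01,-0.05,-0.295,94]
    - [-0.09,0.84,0.17,-0.01,-0.05,-0.295,94]
    - [-0.09,0.84,0.17,-0.01,-0.05,-0.295,94]

```text
time: 3.5
tool_pos: [0.4945, -0.056, 0.3575]
ee_rot: [-3.12, 0.449, -3.072]
wrist_force: [0.3, -0.2, 0.1]
width: 0.0939
finger_force: 0.0
```

>>> servo_tool:
  plan:
    - [-0.13,0.72,0.6,0.01,-0.05,-0.295,94]
    - [-0.13,0.72,0.6,0.01,-0.05,-0.295,94]
    - [-0.13,0.72,0.6,0.01,-0.05,-0.295,94]
    - [-0.13,0.72,0.6,0.01,-0.05,-0.295,94]
    - [-0.13,0.72,0.6,0.01,-0.05,-0.295,94]
    - [-0.13,0.72,0.6,0.01,-0.05,-0.295,94]

```text
time: 4.0
tool_pos: [0.5278, 0.0164, 0.3086]
ee_rot: [-2.87, 0.461, -2.552]
wrist_force: [0.3, 0.9, 1.0]
width: 0.0941
finger_force: 0.0
```

```bash
python3 - <<'E'
from h import *
p,R,o=now(); n=frame(Q)[0][:,2]; print(o["time"],p,o["joint_positions"])
print(inc(p,R,screw(Q,.745,.14)+.08*n,Rtool(Q,.745,.25)))
tip=p+.017*R[:,2]; out=[]
for c,f in(("top",(200,110)),("side",(200,120))):
    im=robot.snapshot(c)[:,:,::-1].copy()
    print(c,"TCP",proj(c,p),"knob est",proj(c,screw(Q,.745,.1395)),[np.round(d["extent"]).tolist()+[round(d["conf"],2)] for d in robot.find_in("knob_grip",c)][:2])
    out.append(cv2.resize(im[f[1]:f[1]+120,f[0]:f[0]+80],None,fx=4.9,fy=4.9,interpolation=cv2.INTER_CUBIC))
cv2.imwrite("pics/d1.png",np.hstack(out))
E
```

```text
4.0 [0.52784146 0.01639737 0.30857208] [-0.12706396 -0.35104015  1.67941552  0.08293946  1.28963272 -2.22550436]
[-0.002, 0.016, 0.253, -0.003, 0.003, -0.002]
top TCP [[255.75503956 209.70439544]] knob est [[254.59525113 190.95185027]] [[255.0, 190.0, 14.0, 20.0, 0.62]]
side TCP [[277.31253374 144.17271922]] knob est [[256.90104508 172.22476232]] [[257.0, 171.0, 20.0, 17.0, 0.77]]
```

View pics/d1.png

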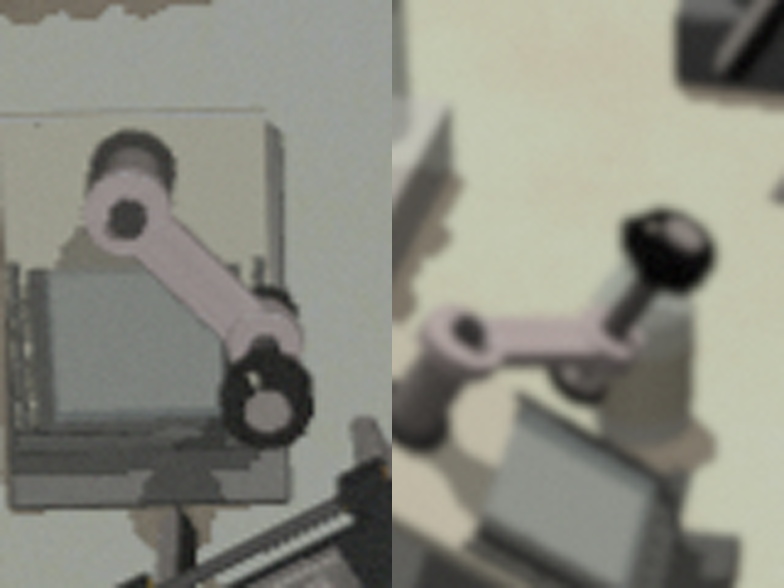

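The hand is clear of the knob, and the knob sits within 1 px of the fit in both views (top 254.7,191.2; side 256.3,171). I'll descend over it.

>>> servo_tool:
  plan:
    - [0,0.016,0.3,0,0,0,94]
    - [0,0.016,0.6,0,0,0,94]
    - [0,0.016,0.8,0,0,0,94]
    - [0,0.016,0.9,0,0,0,94]
    - [0,0.016,1,0,0,0,94]
    - [0,0.016,1,0,0,0,94]

```text
time: 4.7
tool_pos: [0.5776, 0.0205, 0.2205]
ee_rot: [-2.869, 0.458, -2.544]
wrist_force: [-1.1, 0.1, -0.6]
width: 0.0941
finger_force: 0.0
```

```bash
python3 - <<'E'
from h import *
p,R,o=now(); print(o["time"],p,o["wrist_force"])
print(inc(p,R,screw(Q,.745,.1395),Rtool(Q,.745,.25)))
out=[]
for c,f in(("top",(200,110)),("side",(200,120))):
    im=robot.snapshot(c)[:,:,::-1].copy()
    print(c,"TCP",proj(c,p),"knob est",proj(c,screw(Q,.745,.1395)),"pads",proj(c,[p+R@[0,.047,.017],p-R@[0,.047,-.017]]).round(1).tolist())
    out.append(cv2.resize(im[f[1]:f[1]+120,f[0]:f[0]+80],None,fx=4.9,fy=4.9,interpolation=cv2.INTER_CUBIC))
cv2.imwrite("pics/d2.png",np.hstack(out))
E
```

```text
4.7 [0.57761776 0.02050531 0.22054274] [-1.06322629  0.14758201 -0.62895616]
[0.001, -0.01, 0.046, -0.001, 0.003, 0.003]
top TCP [[254.26496906 191.87051428]] knob est [[254.59525113 190.95185027]] pads [[238.4, 197.2], [270.2, 180.7]]
side TCP [[257.83237836 171.308822  ]] knob est [[256.90104508 172.22476232]] pads [[259.2, 188.0], [250.3, 163.6]]
```

View pics/d2.png

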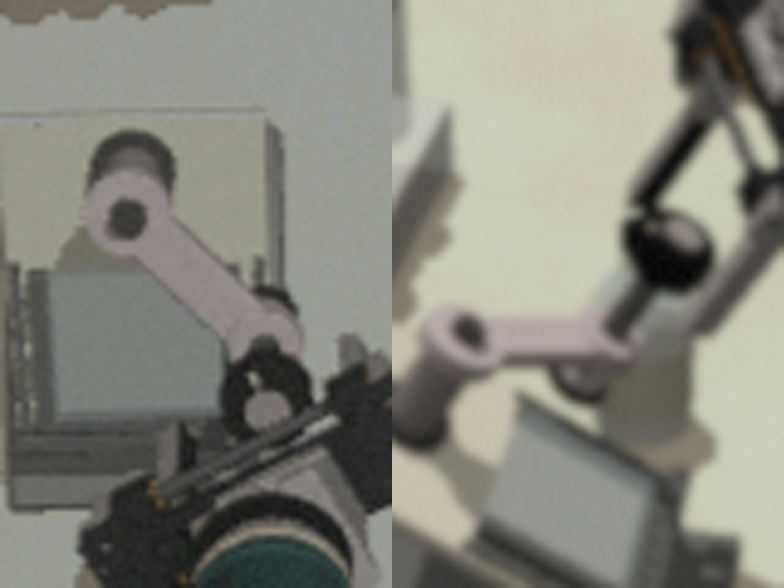

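The fingers flank the knob in both views (side finger tips near crop (640,200) and (700,330), knob at (668,250)). Closing.

>>> servo_tool:
  plan:
    - [0,0,0.02,0,0,0,80]
    - [0,0,0.02,0,0,0,60]
    - [0,0,0.02,0,0,0,40]
    - [0,0,0.02,0,0,0,40]
    - [0,0,0.02,0,0,0,40]
    - [0,0,0.02,0,0,0,40]
    - [0,0,0.02,0,0,0,40]
    - [0,0,0.02,0,0,0,40]

```text
time: 5.47
tool_pos: [0.5788, 0.0204, 0.2207]
ee_rot: [-2.865, 0.46, -2.541]
wrist_force: [0.9, -1.6, 1.1]
width: 0.0478
finger_force: 30.0
```

```bash
python3 - <<'E'
from h import *
p,R,o=now(); print(o["time"],p,o["wrist_force"]@R,o["wrist_torque"]@R,o["width"],o["finger_force"],o["joint_positions"])
print(inc(p,R,screw(Q,.745,.1395),Rtool(Q,.745,.25)))
E
```

```text
5.4667 [0.57882856 0.02037512 0.22074941] [-0.37281484 -2.04452796 -0.49003716] [0.02403143 0.08941411 0.11333869] 0.047838522063308755 30.000237822532654 [-0.10203333 -0.21775996  1.75262914  0.07696582  1.08012713 -2.22587737]
[0.01, -0.003, 0.042, -0.003, 0.004, 0.004]
```

```bash
python3 - <<'E'
from h import *
def tab(ths,ex):
    for t in ths:
        v=Ro.from_euler('z',-ex).as_matrix()@np.array([.105*(np.cos(t)-1),.105*np.sin(t),0])/.1
        print(round(t,3),np.round(v,3),round(t/(np.pi/2),4))
tab(np.arange(1,13)*.045,.25)
E
```

```text
0.045 [0.011 0.046 0.   ] 0.0286
0.09 [0.019 0.092 0.   ] 0.0573
0.135 [0.026 0.139 0.   ] 0.0859
0.18 [0.03  0.186 0.   ] 0.1146
0.225 [0.032 0.234 0.   ] 0.1432
0.27 [0.032 0.281 0.   ] 0.1719
0.315 [0.03  0.328 0.   ] 0.2005
0.36 [0.026 0.375 0.   ] 0.2292
0.405 [0.02  0.422 0.   ] 0.2578
0.45 [0.012 0.468 0.   ] 0.2865
0.495 [0.001 0.514 0.   ] 0.3151
0.54 [-0.011  0.56   0.   ] 0.3438
```

>>> servo_tool:
  plan:
    - [0.011,0.046,0,0,0,0.0286,40]
    - [0.019,0.092,0,0,0,0.0573,40]
    - [0.026,0.139,0,0,0,0.0859,40]
    - [0.03,0.186,0,0,0,0.1146,40]
    - [0.032,0.234,0,0,0,0.1432,40]
    - [0.032,0.281,0,0,0,0.1719,40]
    - [0.03,0.328,0,0,0,0.2005,40]
    - [0.026,0.375,0,0,0,0.2292,40]
    - [0.02,0.422,0,0,0,0.2578,40]
    - [0.012,0.468,0,0,0,0.2865,40]
    - [0.001,0.514,0,0,0,0.3151,40]
    - [-0.011,0.56,0,0,0,0.3438,40]

```text
time: 6.47
tool_pos: [0.5551, 0.0686, 0.2081]
ee_rot: [3.121, 0.532, 3.13]
wrist_force: [0.1, -3.4, 0.6]
width: 0.0477
finger_force: 30.0
```

```bash
python3 - <<'E'
from h import *
p,R,o=now(); print(o["time"],p,o["wrist_force"]@R,o["wrist_torque"]@R,o["width"],o["joint_positions"])
Rc,O=frame(Q); print("clamp",Rc.T@(p-O)); 
for ph in (.205,.22,.19): print(inc(p,R,screw(Q,ph,.142),Rtool(Q,ph,.25)))
for t in np.arange(1,13)*.025:
        v=Ro.from_euler('z',-.25).as_matrix()@np.array([.105*(np.cos(t)-1),.105*np.sin(t),0])/.1
        print(round(t,3),np.round(v,3),round(t/(np.pi/2),4))
E
```

```text
6.4667 [0.55509379 0.06861092 0.2081041 ] [-0.41014681 -3.36145292 -0.4841554 ] [ 0.64028178 -0.02659339 -0.19389733] 0.04767980115172531 [ 0.01864153 -0.25859767  1.81039095  0.00568502  1.05698296 -1.54713589]
clamp [-0.10187489 -0.02144216  0.14380819]
[0.009, 0.0, 0.018, -0.002, 0.006, 0.003]
[0.006, -0.015, 0.018, -0.002, 0.006, -0.006]
[0.013, 0.016, 0.018, -0.002, 0.006, 0.013]
0.025 [0.006 0.026 0.   ] 0.0159
0.05 [0.012 0.051 0.   ] 0.0318
0.075 [0.017 0.077 0.   ] 0.0477
0.1 [0.021 0.103 0.   ] 0.0637
0.125 [0.024 0.129 0.   ] 0.0796
0.15 [0.027 0.155 0.   ] 0.0955
0.175 [0.03  0.181 0.   ] 0.1114
0.2 [0.031 0.207 0.   ] 0.1273
0.225 [0.032 0.234 0.   ] 0.1432
0.25 [0.033 0.26  0.   ] 0.1592
0.275 [0.032 0.286 0.   ] 0.1751
0.3 [0.031 0.312 0.   ] 0.191
```

>>> servo_tool:
  plan:
    - [0.006,0.026,0,0,0,0.0159,40]
    - [0.012,0.051,0,0,0,0.0318,40]
    - [0.017,0.077,0,0,0,0.0477,40]
    - [0.021,0.103,0,0,0,0.0637,40]
    - [0.024,0.129,0,0,0,0.0796,40]
    - [0.027,0.155,0,0,0,0.0955,40]

```text
time: 6.97
tool_pos: [0.5527, 0.0839, 0.207]
ee_rot: [3.035, 0.523, 2.958]
wrist_force: [0.4, -3.9, 1.8]
width: 0.0477
finger_force: 30.0
```

>>> servo_tool:
  plan:
    - [0.006,0.026,0,0,0,0.0159,40]
    - [0.006,0.026,0,0,0,0.0159,40]

```text
time: 7.13
tool_pos: [0.5524, 0.087, 0.2069]
ee_rot: [3.02, 0.519, 2.929]
wrist_force: [-0.3, -3.7, 1.6]
width: 0.0475
finger_force: 30.0
```

>>> servo_tool:
  plan:
    - [0.006,0.026,0,0,0,0.0159,40]
    - [0.006,0.026,0,0,0,0.0159,40]

```text
time: 7.3
tool_pos: [0.5522, 0.0896, 0.2069]
ee_rot: [3.006, 0.516, 2.901]
wrist_force: [-1.6, -3.6, 2.4]
width: 0.0474
finger_force: 30.0
```

```bash
python3 - <<'E'
from h import *
p,R,o=now(); print(o["time"],p,o["wrist_force"]@R,o["wrist_torque"]@R,o["width"],o["joint_positions"])
Rc,O=frame(Q); print("clamp",Rc.T@(p-O), Rc.T@R) 
E
```

```text
7.3 [0.55223909 0.08957844 0.20687327] [-0.57623773 -3.54466251 -2.90113281] [ 1.17111639 -0.01264183  0.15069766] 0.04739089881719386 [ 0.0724564  -0.25479021  1.80963603 -0.02492743  1.05522718 -1.28732709]
clamp [-0.10434203 -0.0003895   0.14381136] [[-9.71744642e-01  2.35883354e-01  8.44948462e-03]
 [ 2.35872849e-01  9.71781360e-01 -2.23319993e-03]
 [-8.73782635e-03 -1.77096062e-04 -9.99961809e-01]]
```

>>> servo_tool:
  plan:
    - [0.006,0.026,0,0,0,0.0159,40]
    - [0.006,0.026,0,0,0,0.0159,40]

```text
time: 7.47
tool_pos: [0.5522, 0.0912, 0.2068]
ee_rot: [2.995, 0.513, 2.874]
wrist_force: [-1.2, -7.4, 3.2]
width: 0.0475
finger_force: 30.0
```

>>> servo_tool:
  plan:
    - [0.006,0.026,0,0,0,0.0159,40]
    - [0.006,0.026,0,0,0,0.0159,40]

```text
time: 7.63
tool_pos: [0.5523, 0.0916, 0.2067]
ee_rot: [2.986, 0.51, 2.846]
wrist_force: [-1.1, -14.2, 3.0]
width: 0.0475
finger_force: 30.0
```

```bash
python3 - <<'E'
from h import *
p,R,o=now(); print(o["time"],p,o["wrist_force"]@R,o["wrist_torque"]@R,o["width"],o["joint_positions"])
Rc,O=frame(Q); print("clamp",Rc.T@(p-O), np.arctan2((Rc.T@R)[0,1],(Rc.T@R)[1,1])) 
E
```

```text
7.6333 [0.55229262 0.09162235 0.20669554] [ -4.20816177 -13.54632654  -3.27444959] [ 2.32018596 -0.50281577 -0.0544382 ] 0.04753644900616454 [ 0.08376492 -0.25208213  1.80775436 -0.03964635  1.05562188 -1.22224383]
clamp [-0.10432421  0.00165139  0.14359584] 0.2862506387111325
```

The force climbed to 14 N with the position stalled 1.6 mm from the model's stop, so the arm is in. I'll relax the side push, then start turning.

>>> servo_tool:
  plan:
    - [-0.011,-0.038,0,0,0,0,40]
    - [-0.011,-0.038,0,0,0,0,40]

```text
time: 7.8
tool_pos: [0.5523, 0.0909, 0.2067]
ee_rot: [2.977, 0.508, 2.845]
wrist_force: [0.3, -3.1, 1.9]
width: 0.0472
finger_force: 30.0
```

```bash
cat > rd.py <<'E'
from h import *
import sys,json
def rd(k=1):
    L=[]
    for i in range(k):
        if i: robot.snapshot("top")
        p,R,o=now(); Rc,O=frame(Q); A=Rc.T@R
        L.append(np.r_[R.T@o["wrist_force"],(R.T@o["wrist_torque"])[2],o["joint_torque"][5]])
        c=Rc.T@(p-O)
    m=np.mean(L,0); th=np.arctan2(A[0,1],A[1,1])
    print("t%.2f th %.3f cz %.4f cxy %.4f %.4f F %s tz %.3f+-%.3f j6t %.3f tcorr %.3f w %.4f q6 %.3f"%(o["time"],th,c[2],c[0],c[1],m[:3].round(1),m[3],np.std(L,0)[3],m[4],m[3],o["width"],o["joint_positions"][5]))
rd(int(sys.argv[1]) if len(sys.argv)>1 else 1)
E
python3 rd.py 4
```

```text
t7.95 th 0.288 cz 0.1436 cxy -0.1043 0.0011 F [-1.7 -3.7 -2.3] tz -0.166+-0.036 j6t 0.165 tcorr -0.166 w 0.0475 q6 -1.234
```

>>> servo_tool:
  plan:
    - [0,0,0.003,0,0,0.0318,40]
    - [0,0,0.006,0,0,0.0637,40]
    - [0,0,0.009,0,0,0.0955,40]
    - [0,0,0.012,0,0,0.1273,40]

```text
time: 8.28
tool_pos: [0.5529, 0.0912, 0.2056]
ee_rot: [2.873, 0.465, 2.622]
wrist_force: [-0.7, -4.5, 2.4]
width: 0.0474
finger_force: 30.0
```

```bash
python3 rd.py 4
```

```text
t8.43 th 0.488 cz 0.1424 cxy -0.1044 0.0013 F [-3.8 -3.9 -2.6] tz 0.076+-0.202 j6t -0.022 tcorr 0.076 w 0.0474 q6 -1.034
```

>>> servo_tool:
  plan:
    - [0,0,0.003,0,0,0.0318,40]
    - [0,0,0.006,0,0,0.0637,40]
    - [0,0,0.009,0,0,0.0955,40]
    - [0,0,0.012,0,0,0.1273,40]

```text
time: 8.77
tool_pos: [0.5535, 0.0914, 0.2046]
ee_rot: [2.785, 0.403, 2.413]
wrist_force: [0.1, -3.8, 2.9]
width: 0.0473
finger_force: 30.0
```

```bash
python3 rd.py 4
```

```text
t8.92 th 0.687 cz 0.1412 cxy -0.1043 0.0014 F [-4.5 -2.4 -2.2] tz 0.028+-0.187 j6t -0.003 tcorr 0.028 w 0.0475 q6 -0.835
```

```bash
cat > rd.py <<'E'
from h import *
p,R,o=now(); Rc,O=frame(Q); A=Rc.T@R; c=Rc.T@(p-O); F=R.T@o["wrist_force"]; t=(R.T@o["wrist_torque"])[2]
print("t%.2f th %.3f cz %.4f cxy %.4f %.4f F %s tz %.3f j6t %.3f q6 %.3f v6 %.2f"%(o["time"],np.arctan2(A[0,1],A[1,1]),c[2],c[0],c[1],F.round(1),t,o["joint_torque"][5],o["joint_positions"][5],o["qvel"][5]))
E
python3 rd.py
```

```text
t8.92 th 0.687 cz 0.1412 cxy -0.1043 0.0014 F [-5.1 -2.  -2.5] tz 0.229 j6t -0.151 q6 -0.835 v6 -0.00
```

>>> servo_tool:
  plan:
    - [0,0,0.003,0,0,0.0318,40]
    - [0,0,0.006,0,0,0.0637,40]

```text
time: 9.08
tool_pos: [0.5539, 0.0916, 0.2041]
ee_rot: [2.747, 0.366, 2.313]
wrist_force: [1.2, -5.5, 2.7]
width: 0.0475
finger_force: 30.0
```

```bash
python3 rd.py
```

```text
t9.08 th 0.788 cz 0.1405 cxy -0.1042 0.0016 F [-5.5 -2.3 -1.8] tz -0.316 j6t -0.241 q6 -0.734 v6 0.60
```

>>> servo_tool:
  plan:
    - [0,0,0.003,0,0,0.0318,40]
    - [0,0,0.006,0,0,0.0637,40]

```text
time: 9.25
tool_pos: [0.5542, 0.0917, 0.2036]
ee_rot: [2.713, 0.326, 2.216]
wrist_force: [2.0, -5.3, 3.9]
width: 0.0473
finger_force: 30.0
```

```bash
python3 rd.py
```

```text
t9.25 th 0.888 cz 0.1399 cxy -0.1042 0.0016 F [-6.4 -0.6 -2.4] tz -0.254 j6t -0.212 q6 -0.633 v6 0.60
```

>>> servo_tool:
  plan:
    - [0,0,0.003,0,0,0.0318,40]
    - [0,0,0.006,0,0,0.0637,40]

```text
time: 9.42
tool_pos: [0.5545, 0.0917, 0.203]
ee_rot: [2.685, 0.283, 2.121]
wrist_force: [1.9, -4.3, 3.2]
width: 0.0474
finger_force: 30.0
```

```bash
python3 rd.py
```

```text
t9.42 th 0.988 cz 0.1393 cxy -0.1042 0.0017 F [-5.4  0.2 -1.8] tz -0.320 j6t -0.207 q6 -0.533 v6 0.60
```

>>> servo_tool:
  plan:
    - [0,0,0.003,0,0,0.0318,40]
    - [0,0,0.006,0,0,0.0637,40]

```text
time: 9.58
tool_pos: [0.5549, 0.0918, 0.2026]
ee_rot: [2.661, 0.238, 2.028]
wrist_force: [2.7, -4.8, 3.7]
width: 0.0475
finger_force: 30.0
```

```bash
python3 rd.py
```

```text
t9.58 th 1.088 cz 0.1387 cxy -0.1041 0.0018 F [-6.2  1.3 -1.9] tz -0.259 j6t -0.201 q6 -0.433 v6 0.59
```

>>> servo_tool:
  plan:
    - [0,0,0.003,0,0,0.0318,40]
    - [0,0,0.006,0,0,0.0637,40]
    - [0,0,0.009,0,0,0.0955,40]

```text
time: 9.83
tool_pos: [0.5555, 0.0919, 0.2019]
ee_rot: [2.634, 0.167, 1.894]
wrist_force: [3.0, -4.5, 2.6]
width: 0.0474
finger_force: 30.0
```

```bash
python3 rd.py
```

```text
t9.83 th 1.239 cz 0.1378 cxy -0.1040 0.0018 F [-5.6  2.1 -0.8] tz -0.269 j6t -0.191 q6 -0.283 v6 0.59
```

>>> servo_tool:
  plan:
    - [0,0,0.003,0,0,0.0318,40]
    - [0,0,0.006,0,0,0.0637,40]
    - [0,0,0.009,0,0,0.0955,40]

```text
time: 10.08
tool_pos: [0.5561, 0.0921, 0.2011]
ee_rot: [2.616, 0.092, 1.762]
wrist_force: [4.2, -4.3, 2.4]
width: 0.0474
finger_force: 30.0
```

```bash
python3 rd.py
```

```text
t10.08 th 1.389 cz 0.1368 cxy -0.1038 0.0020 F [-5.2  3.9 -0.1] tz -0.270 j6t -0.187 q6 -0.133 v6 0.59
```

>>> servo_tool:
  plan:
    - [0,0,0.003,0,0,0.0318,40]
    - [0,0,0.006,0,0,0.0637,40]
    - [0,0,0.009,0,0,0.0955,40]

```text
time: 10.33
tool_pos: [0.5567, 0.0922, 0.2004]
ee_rot: [2.608, 0.016, 1.633]
wrist_force: [4.5, -4.9, 3.2]
width: 0.0475
finger_force: 30.0
```

```bash
python3 rd.py
```

```text
t10.33 th 1.539 cz 0.1360 cxy -0.1036 0.0021 F [-5.2  5.2 -0.6] tz -0.240 j6t -0.180 q6 0.017 v6 0.59
```

>>> servo_tool:
  plan:
    - [0,0,0.003,0,0,0.0318,40]
    - [0,0,0.006,0,0,0.0637,40]
    - [0,0,0.009,0,0,0.0955,40]

```text
time: 10.58
tool_pos: [0.5573, 0.0922, 0.1997]
ee_rot: [2.611, -0.06, 1.503]
wrist_force: [4.5, -4.6, 2.1]
width: 0.0476
finger_force: 30.0
```

```bash
python3 rd.py
```

```text
t10.58 th 1.689 cz 0.1351 cxy -0.1035 0.0021 F [-4.2  5.3  0.4] tz -0.275 j6t -0.176 q6 0.167 v6 0.59
```

>>> servo_tool:
  plan:
    - [0,0,0.003,0,0,0.0318,40]
    - [0,0,0.006,0,0,0.0637,40]
    - [0,0,0.009,0,0,0.0955,40]

```text
time: 10.83
tool_pos: [0.5578, 0.0922, 0.199]
ee_rot: [2.624, -0.136, 1.373]
wrist_force: [6.3, -5.2, 1.5]
width: 0.048
finger_force: 30.0
```

```bash
python3 rd.py
```

```text
t10.83 th 1.839 cz 0.1342 cxy -0.1033 0.0021 F [-3.6  7.3  1.8] tz -0.261 j6t -0.174 q6 0.317 v6 0.59
```

>>> servo_tool:
  plan:
    - [-0.003,0.007,0.003,0,0,0.0318,40]
    - [-0.006,0.014,0.006,0,0,0.0637,40]
    - [-0.01,0.02,0.009,0,0,0.0955,40]

```text
time: 11.08
tool_pos: [0.5587, 0.092, 0.1984]
ee_rot: [2.65, -0.21, 1.24]
wrist_force: [-0.1, -0.9, 3.6]
width: 0.0474
finger_force: 30.0
```

```bash
python3 rd.py
```

```text
t11.08 th 1.990 cz 0.1332 cxy -0.1029 0.0018 F [-0.2  1.9 -3.2] tz -0.253 j6t -0.188 q6 0.462 v6 0.57
```

>>> servo_tool:
  plan:
    - [0,0,0.003,0,0,0.0318,40]
    - [0,0,0.006,0,0,0.0637,40]
    - [0,0,0.009,0,0,0.0955,40]

```text
time: 11.33
tool_pos: [0.5593, 0.092, 0.1977]
ee_rot: [2.683, -0.279, 1.102]
wrist_force: [1.1, -3.1, 2.0]
width: 0.0474
finger_force: 30.0
```

```bash
python3 rd.py
```

```text
t11.33 th 2.140 cz 0.1323 cxy -0.1028 0.0017 F [-1.6  3.3 -1.2] tz -0.283 j6t -0.199 q6 0.612 v6 0.59
```

>>> servo_tool:
  plan:
    - [0,0,0.003,0,0,0.0318,40]
    - [0,0,0.006,0,0,0.0637,40]
    - [0,0,0.009,0,0,0.0955,40]

```text
time: 11.58
tool_pos: [0.5598, 0.0919, 0.1971]
ee_rot: [2.726, -0.342, 0.96]
wrist_force: [0.9, -2.0, 3.1]
width: 0.0476
finger_force: 30.0
```

```bash
python3 rd.py
```

```text
t11.58 th 2.289 cz 0.1315 cxy -0.1026 0.0017 F [ 0.   3.  -2.3] tz -0.276 j6t -0.199 q6 0.762 v6 0.59
```

>>> servo_tool:
  plan:
    - [0,0,0.003,0,0,0.0318,40]
    - [0,0,0.006,0,0,0.0637,40]
    - [0,0,0.009,0,0,0.0955,40]

```text
time: 11.83
tool_pos: [0.5604, 0.0918, 0.1963]
ee_rot: [2.78, -0.399, 0.811]
wrist_force: [0.5, -2.4, 1.5]
width: 0.0475
finger_force: 30.0
```

```bash
python3 rd.py
```

```text
t11.83 th 2.439 cz 0.1305 cxy -0.1025 0.0016 F [-0.7  2.6 -1.1] tz -0.265 j6t -0.200 q6 0.912 v6 0.59
```

>>> servo_tool:
  plan:
    - [0,0,0.003,0,0,0.0318,40]
    - [0,0,0.006,0,0,0.0637,40]
    - [0,0,0.009,0,0,0.0955,40]

```text
time: 12.08
tool_pos: [0.5609, 0.0917, 0.1956]
ee_rot: [2.843, -0.448, 0.655]
wrist_force: [1.7, -3.3, 1.9]
width: 0.0474
finger_force: 30.0
```

```bash
python3 rd.py
```

```text
t12.08 th 2.589 cz 0.1297 cxy -0.1024 0.0014 F [ 0.2  4.1 -0.9] tz -0.320 j6t -0.203 q6 1.062 v6 0.59
```

>>> servo_tool:
  plan:
    - [0,0,0.003,0,0,0.0318,40]
    - [0,0,0.006,0,0,0.0637,40]
    - [0,0,0.009,0,0,0.0955,40]

```text
time: 12.33
tool_pos: [0.5615, 0.0915, 0.1949]
ee_rot: [2.916, -0.487, 0.493]
wrist_force: [2.2, -3.2, 2.4]
width: 0.0473
finger_force: 30.0
```

```bash
python3 rd.py
```

```text
t12.33 th 2.739 cz 0.1288 cxy -0.1023 0.0013 F [ 1.5  4.2 -1. ] tz -0.306 j6t -0.206 q6 1.212 v6 0.59
```

>>> servo_tool:
  plan:
    - [0,0,0.003,0,0,0.0318,40]
    - [0,0,0.006,0,0,0.0637,40]
    - [0,0,0.009,0,0,0.0955,40]

```text
time: 12.58
tool_pos: [0.562, 0.0914, 0.1942]
ee_rot: [2.997, -0.515, 0.325]
wrist_force: [0.9, -3.9, 2.7]
width: 0.0477
finger_force: 30.0
```

```bash
python3 rd.py
```

```text
t12.58 th 2.889 cz 0.1279 cxy -0.1022 0.0011 F [ 1.   4.3 -2. ] tz -0.325 j6t -0.175 q6 1.362 v6 0.59
```

>>> servo_tool:
  plan:
    - [0,0,0.003,0,0,0.0318,40]
    - [0,0,0.006,0,0,0.0637,40]
    - [0,0,0.009,0,0,0.0955,40]

```text
time: 12.83
tool_pos: [0.5625, 0.0912, 0.1935]
ee_rot: [3.082, -0.53, 0.153]
wrist_force: [1.5, -4.4, 2.1]
width: 0.0476
finger_force: 30.0
```

```bash
python3 rd.py
```

```text
t12.83 th 3.039 cz 0.1271 cxy -0.1021 0.0009 F [ 1.8  4.7 -1.2] tz -0.299 j6t -0.170 q6 1.512 v6 0.60
```

>>> servo_tool:
  plan:
    - [0,0,0.003,0,0,0.0318,40]
    - [0,0,0.006,0,0,0.0637,40]
    - [0,0,0.009,0,0,0.0955,40]

```text
time: 13.08
tool_pos: [0.5629, 0.0911, 0.1927]
ee_rot: [-3.113, -0.532, -0.021]
wrist_force: [1.5, -4.4, 2.1]
width: 0.0474
finger_force: 30.0
```

```bash
python3 rd.py
```

```text
t13.08 th -3.094 cz 0.1262 cxy -0.1022 0.0007 F [ 2.4  4.3 -1.2] tz -0.291 j6t -0.165 q6 1.662 v6 0.59
```

>>> servo_tool:
  plan:
    - [0,0,0.003,0,0,0.0318,40]
    - [0,0,0.006,0,0,0.0637,40]
    - [0,0,0.009,0,0,0.0955,40]

```text
time: 13.33
tool_pos: [0.5633, 0.0909, 0.1919]
ee_rot: [-3.027, -0.522, -0.194]
wrist_force: [1.8, -4.4, 2.5]
width: 0.0478
finger_force: 30.0
```

```bash
python3 rd.py
```

```text
t13.33 th -2.945 cz 0.1253 cxy -0.1022 0.0005 F [ 3.5  3.9 -1.3] tz -0.318 j6t -0.160 q6 1.812 v6 0.59
```

>>> servo_tool:
  plan:
    - [0,0,0.003,0,0,0.0318,40]
    - [0,0,0.006,0,0,0.0637,40]
    - [0,0,0.009,0,0,0.0955,40]

```text
time: 13.58
tool_pos: [0.5637, 0.0907, 0.1911]
ee_rot: [-2.944, -0.498, -0.363]
wrist_force: [0.8, -4.7, 2.0]
width: 0.0474
finger_force: 30.0
```

```bash
python3 rd.py
```

```text
t13.58 th -2.795 cz 0.1244 cxy -0.1022 0.0004 F [ 3.1  3.9 -1.4] tz -0.277 j6t -0.157 q6 1.962 v6 0.59
```

>>> servo_tool:
  plan:
    - [0,0,0.003,0,0,0.0318,40]
    - [0,0,0.006,0,0,0.0637,40]
    - [0,0,0.009,0,0,0.0955,40]

```text
time: 13.83
tool_pos: [0.5641, 0.0906, 0.1903]
ee_rot: [-2.868, -0.463, -0.527]
wrist_force: [0.8, -5.2, 3.1]
width: 0.0474
finger_force: 30.0
```

```bash
python3 rd.py
```

```text
t13.83 th -2.645 cz 0.1235 cxy -0.1023 0.0002 F [ 4.4  3.6 -2.4] tz -0.322 j6t -0.153 q6 2.112 v6 0.59
```

j6t stepped by 0.031 N m between th 2.74 and 2.89, and tz rose too. That matches the 0.03 N m preload, so contact is at about th 2.81. The target is therefore th ≈ 4.38, which needs a regrasp because joint 6 is near its limit. I'll regrasp and look at the foot.

>>> servo_tool:
  plan:
    - [0,0,0,0,0,0,40]
    - [0,0,0,0,0,0,70]
    - [0,0,0,0,0,0,70]
    - [0,0,0,0,0,0,70]
    - [0,0,0,0,0,0,70]

```text
time: 14.25
tool_pos: [0.5633, 0.0917, 0.1891]
ee_rot: [-2.868, -0.46, -0.527]
wrist_force: [-0.1, 0.5, -0.4]
width: 0.0688
finger_force: 0.0
```

```bash
python3 rd.py; python3 - <<'E'
from h import *
out=[]
for c,f in(("top",(190,110)),("side",(190,130))):
    im=robot.snapshot(c)[:,:,::-1].copy()
    out.append(cv2.resize(im[f[1]:f[1]+120,f[0]:f[0]+80],None,fx=4.9,fy=4.9,interpolation=cv2.INTER_CUBIC))
cv2.imwrite("pics/d3.png",np.hstack(out))
E
```

```text
t14.25 th -2.645 cz 0.1229 cxy -0.1036 0.0014 F [-0.4 -0.3  0.3] tz 0.030 j6t -0.016 q6 2.112 v6 0.00
```

View pics/d3.png

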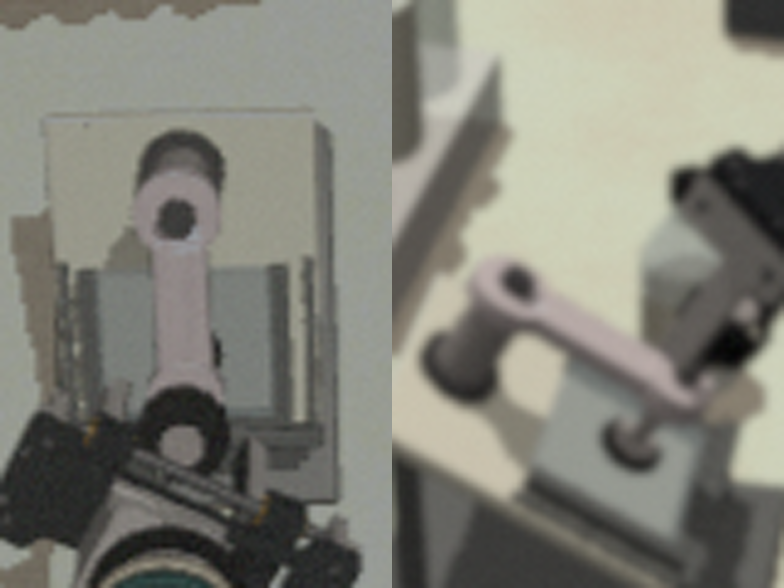

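The arm is straight down the slope, and the foot sits on the glass at side pixel (239,221). Turning the open hand back and regrasping.

>>> servo_tool:
  plan:
    - [0,0,0,0,0,-0.07,70]
    - [0,0,0,0,0,-0.15,70]
    - [0,0,0,0,0,-0.22,70]
    - [0,0,0,0,0,-0.3,70]
    - [0,0,0,0,0,-0.37,70]
    - [0,0,0,0,0,-0.45,70]
    - [0,0,0,0,0,-0.52,70]
    - [0,0,0,0,0,-0.6,70]
    - [0,0,0,0,0,-0.67,70]
    - [0,0,0,0,0,-0.75,70]
    - [0,0,0,0,0,-0.8,70]
    - [0,0,0,0,0,-0.8,70]

```text
time: 15.35
tool_pos: [0.5636, 0.0911, 0.1897]
ee_rot: [2.757, -0.376, 0.869]
wrist_force: [-0.8, 0.7, 0.1]
width: 0.0701
finger_force: 0.0
```

>>> servo_tool:
  plan:
    - [0,0,0,0,0,0,40]
    - [0,0,0,0,0,0,40]
    - [0,0,0,0,0,0,40]
    - [0,0,0,0,0,0,40]
    - [0,0,0,0,0,0,40]
    - [0,0,0,0,0,0,40]

```text
time: 15.85
tool_pos: [0.5635, 0.091, 0.1897]
ee_rot: [2.758, -0.377, 0.867]
wrist_force: [-1.4, 0.9, -0.1]
width: 0.0471
finger_force: 30.0
```

```bash
python3 rd.py; python3 -c "
from h import *
for z in (.012,.018,.024,.03): print(z,proj('side',screw(Q,-.015,z)).round(1))
print(robot.get_obs()['width'])"
```

```text
t15.85 th 2.383 cz 0.1233 cxy -0.1031 0.0007 F [-0.2 -1.6 -0.6] tz 0.074 j6t -0.013 q6 0.856 v6 -0.00
0.012 [[237.9 222.7]]
0.018 [[239.  221.4]]
0.024 [[240. 220.]]
0.03 [[241.1 218.6]]
0.04707267572875129
```

>>> servo_tool:
  plan:
    - [0,0,0.003,0,0,0.0318,40]
    - [0,0,0.006,0,0,0.0637,40]
    - [0,0,0.009,0,0,0.0955,40]

```text
time: 16.1
tool_pos: [0.564, 0.091, 0.189]
ee_rot: [2.818, -0.429, 0.713]
wrist_force: [-1.0, 0.9, 0.2]
width: 0.0474
finger_force: 30.0
```

```bash
python3 rd.py
```

```text
t16.10 th 2.534 cz 0.1224 cxy -0.1031 0.0006 F [-0.1 -1.2 -0.7] tz -0.362 j6t -0.107 q6 1.008 v6 0.59
```

>>> servo_tool:
  plan:
    - [0,0,0.003,0,0,0.0318,40]
    - [0,0,0.006,0,0,0.0637,40]

```text
time: 16.27
tool_pos: [0.5643, 0.091, 0.1885]
ee_rot: [2.864, -0.458, 0.607]
wrist_force: [-1.7, 1.0, 0.9]
width: 0.0473
finger_force: 30.0
```

```bash
python3 rd.py
```

```text
t16.27 th 2.634 cz 0.1219 cxy -0.1031 0.0006 F [-0.3 -1.4 -1.6] tz -0.385 j6t -0.105 q6 1.108 v6 0.60
```

>>> servo_tool:
  plan:
    - [0,0,0.003,0,0,0.0318,40]
    - [0,0,0.006,0,0,0.0637,40]

```text
time: 16.43
tool_pos: [0.5646, 0.091, 0.188]
ee_rot: [2.913, -0.483, 0.498]
wrist_force: [-1.5, 1.8, -0.4]
width: 0.0479
finger_force: 30.0
```

```bash
python3 rd.py
```

```text
t16.43 th 2.734 cz 0.1213 cxy -0.1030 0.0006 F [-0.6 -2.3 -0.4] tz -0.332 j6t -0.101 q6 1.208 v6 0.60
```

>>> servo_tool:
  plan:
    - [0,0,0.003,0,0,0.0318,40]
    - [0,0,0.006,0,0,0.0637,40]

```text
time: 16.6
tool_pos: [0.5649, 0.091, 0.1875]
ee_rot: [2.965, -0.504, 0.387]
wrist_force: [-1.6, 1.4, 1.1]
width: 0.0474
finger_force: 30.0
```

```bash
python3 rd.py
```

```text
t16.60 th 2.834 cz 0.1206 cxy -0.1031 0.0006 F [-0.3 -1.6 -1.7] tz -0.394 j6t -0.097 q6 1.308 v6 0.60
```

>>> servo_tool:
  plan:
    - [0,0,0.003,0,0,0.0318,40]
    - [0,0,0.006,0,0,0.0637,40]
    - [0,0,0.009,0,0,0.0955,40]

```text
time: 16.85
tool_pos: [0.5653, 0.0909, 0.1867]
ee_rot: [3.049, -0.524, 0.217]
wrist_force: [-1.7, 0.9, 0.3]
width: 0.048
finger_force: 30.0
```

```bash
python3 rd.py
```

```text
t16.85 th 2.984 cz 0.1198 cxy -0.1031 0.0005 F [-1.1 -1.2 -1.1] tz -0.371 j6t -0.088 q6 1.458 v6 0.59
```

>>> servo_tool:
  plan:
    - [0,0,0.003,0,0,0.0318,40]
    - [0,0,0.006,0,0,0.0637,40]
    - [0,0,0.0085,0,0,0.09,40]

```text
time: 17.1
tool_pos: [0.5658, 0.0909, 0.186]
ee_rot: [3.131, -0.531, 0.054]
wrist_force: [-1.9, 1.8, 1.0]
width: 0.0476
finger_force: 30.0
```

```bash
python3 rd.py
```

```text
t17.10 th 3.125 cz 0.1190 cxy -0.1030 0.0005 F [-1.1 -1.9 -1.8] tz -0.407 j6t 0.057 q6 1.599 v6 0.48
```

>>> servo_tool:
  plan:
    - [0,0,0,0,0,0,40]
    - [0,0,0,0,0,0,40]

```text
time: 17.27
tool_pos: [0.5658, 0.0909, 0.186]
ee_rot: [3.131, -0.531, 0.056]
wrist_force: [-1.5, 0.5, 1.4]
width: 0.0474
finger_force: 30.0
```

```bash
python3 rd.py
```

```text
t17.27 th 3.123 cz 0.1189 cxy -0.1030 0.0005 F [-0.6 -0.6 -2. ] tz 0.003 j6t 0.039 q6 1.597 v6 -0.00
```

Torque reached 0.40 N m, against about 0.41 expected a quarter turn past contact. Releasing and backing off along the screw axis.

>>> servo_tool:
  plan:
    - [0,0,0,0,0,0,70]
    - [0,0,0,0,0,0,94]
    - [0,0,0,0,0,0,94]
    - [0,0,0,0,0,0,94]
    - [0,0,0,0,0,0,94]
    - [0,0,-0.1,0,0,0,94]
    - [0,0,-0.3,0,0,0,94]
    - [0,0,-0.6,0,0,0,94]
    - [0,0,-0.9,0,0,0,94]
    - [0,0,-1,0,0,0,94]

```text
time: 18.1
tool_pos: [0.5156, 0.0893, 0.2787]
ee_rot: [3.132, -0.54, 0.055]
wrist_force: [0.4, 0.5, 0.3]
width: 0.0939
finger_force: 0.0
```

>>> servo_tool:
  plan:
    - [0,0,-0.4,0,0,0,94]
    - [0,0,-0.7,0,0,0,94]
    - [0,0,-0.7,0,0,0,94]
    - [0,0,-0.7,0,0,0,94]

```text
time: 18.43
tool_pos: [0.4802, 0.088, 0.3353]
ee_rot: [3.131, -0.537, 0.055]
wrist_force: [1.0, -0.3, -0.3]
width: 0.0939
finger_force: 0.0
```

```bash
python3 rd.py; python3 - <<'E'
from h import *
out=[]
for c,f in(("top",(190,110)),("side",(190,130))):
    im=robot.snapshot(c)[:,:,::-1].copy()
    out.append(cv2.resize(im[f[1]:f[1]+120,f[0]:f[0]+80],None,fx=4.9,fy=4.9,interpolation=cv2.INTER_CUBIC))
cv2.imwrite("pics/d4.png",np.hstack(out))
E
```

```text
t18.43 th 3.124 cz 0.2910 cxy -0.1025 0.0005 F [0.7 0.3 0.8] tz -0.001 j6t 0.010 q6 1.599 v6 0.00
```

View pics/d4.png

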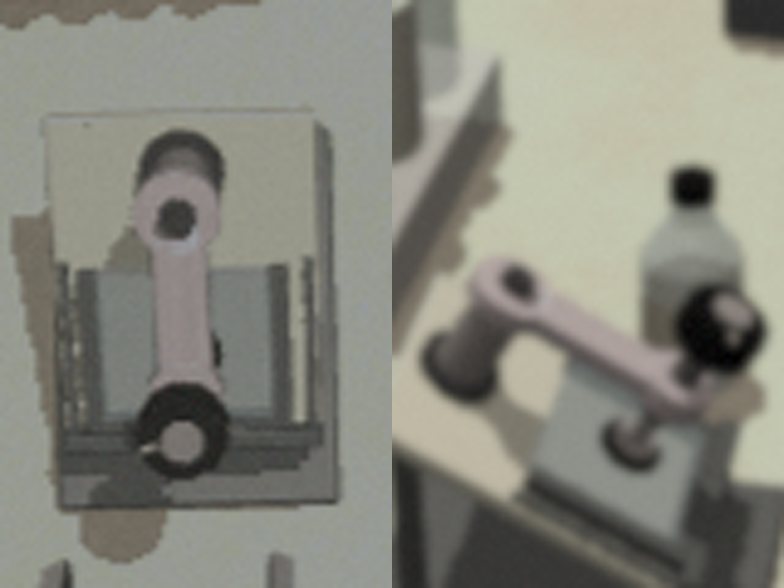

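The arm is in, the foot has not moved from its pixel on the glass, and the cassette and bottle are in place with the hand clear. Handing in.

```bash
python3 -c "
from bench import robot
print(robot.close_job())"
```

```text
the job is handed in; nothing more can be done
None
```

The job is handed in. The clamp arm is against its stop and the knob is a quarter turn past the contact I felt, at about 0.40 N m. The knob is released, the cassette looks undisturbed in the last picture, and nothing else was touched. I have no verdict back from the judge.

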